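# Put returned packs away in the cold store

### The arm

A 7-joint arm with a two-finger parallel gripper is mounted at the origin on the work surface. World frame = base frame: x ahead of the robot, y to its left, z up, the work surface at z = 0. Lengths are in m, angles in rad, forces in N, time in s.
With the tool pointing down it reaches from about 0.4 to 0.9 m from the base axis. Payload 5.5 kg.
Tool frame: the origin (TCP) lies at the very end of the fingers, on their centre line; the grasp point (between the pads) lies 19 mm behind it; z points along the fingers, x is the direction in which the jaws open and shut, and the axes are right-handed (so a half turn about z gives the same grasp; the last joint's range is limited). The gripper opens to 92 mm and grips with 3 to 60 N. Pads are 19 mm wide; open, the fingers measure 130 mm over their backs; the gripper's body (75 mm by 190 mm) begins 47 mm behind the grasp point.
Start: joints at [1.434, 0.501, -0.427, 1.55, 0.221, 1.138, -0.21], TCP at [0.253, -0.599, 0.227] pointing down, gripper open.
Joint ranges: [-2.88, 2.88], [-0.31, 2.03], [-1.54, 1.56], [0.2, 2.42], [-1.41, 4.55], [0.19, 2.02], [-2.57, 2.57]. Speed limits (rad/s): [2.57, 2.57, 3.14, 3.14, 3.14, 3.14, 3.14].

### API

Orientations are given as a rotation vector (axis times angle).
In Python, from bench import bot gives the robot as it stands. Calls block until the motion is done:
- bot.goto(position, orientation): joint-space move of the TCP to a pose.
- bot.movel(position, rate=0.15, orientation=None): straight line of the TCP; orientation=None keeps the orientation; rate is the mean speed in m/s.
- bot.goto_joints(angles): joint-space move.
- bot.ungrasp() and bot.clamp(effort=None): open the fingers fully, or close them until they stop; effort is the grip in N (None keeps the last).
- bot.sleep(seconds).
- bot.inverse_kinematics(position, orientation): joint angles nearest the present ones, or None.
- bot.camera(name): name is "scene" or "top" or "wrist"; returns the picture (420x560x3 uint8, red, green, blue); there is no depth.
- bot.camera_model(name): a dict with "camera_matrix" (3x3 intrinsics, pixels), "R" (3x3) and "t" (3): a world point X has camera coordinates R X + t. Camera axes: x right, y down, z forward; pixel columns grow to the right and rows downward; lengths in m; the calibration is good to about 2 mm. A picture is of the moment at which its call begins: read the wrist's pose just before it. camera_model takes no time and is no camera call; for the wrist camera it gives the pose at the moment of the call.
A pose or a line that the arm cannot do raises bot.IKError and nothing moves.
- bot.finish_job(): hands the job in, once; it reports no verdict.
Readings, each from a call of its own:
- bot.read_clock(): time.
- bot.read_joint_positions(): joint angles.
- bot.read_dq(): joint speeds.
- bot.read_tau(): joint torques, N m.
- bot.read_ee_pos(): TCP position.
- bot.read_tcp_rot(): TCP orientation.
- bot.read_ft_force(): force on the tool from outside, world axes, zero at the start.
- bot.read_wrist_torque(): the same for the moment, N m.
- bot.read_width(): finger opening in m.
Only numpy, scipy, OpenCV 4.12 (cv2) and the standard library are available. Lean on these libraries where they do the work, as an engineer would, in place of code of your own. Each camera call takes 0.05 s, during which the arm holds its last target.

### The job

Put the five returned packs on the bench away with their own kind, each in the free front part of the tray that already holds such stock: stand both amber bottles upright in the tray of bottles and the white tub upright in the tray of tubs, and in the tray of cartons lay the large carton flat on the tray floor with the small carton flat on top of it, centred and lying the same way. Set the glass bottles down, do not drop or topple them, and leave the temperature logger and the loose roll of tape where they are.

Things in the scene. Friction and masses are not known exactly. Their poses are not given: they have to be found in the camera images.
- bottle_large_mid (a point): Large amber glass bottle with a paper label and white cap, standing loose on the bench: 54 mm in diameter up to 75 mm high, then a narrower neck and cap (30 mm wide) up to 104 mm; 0.21 kg. Point at its centre, half-way up (52 mm above its foot); z up.
- bottle_small_mid (a point): Small amber glass bottle with a paper label and white cap, standing loose on the bench: 42 mm in diameter up to 55 mm high, then a narrower neck and cap (25 mm wide) up to 76 mm; 0.11 kg. Point at its centre, half-way up (38 mm above its foot); z up.
- tub_mid (a point): White round plastic tub with a screw lid, standing loose on the bench: 62 mm in diameter, 52 mm high; 0.13 kg. Point at its centre, 26 mm above its foot; z up.
- carton_large_mid (a point): Large white folding carton with a grey band, lying flat and loose on the bench: 100 mm (its x) by 60 mm (its y) by 36 mm high; 0.15 kg; rigid. Point at its centre, 18 mm above its underside; x along its length, z up.
- carton_small_mid (a point): Small white folding carton with a grey band, lying flat and loose on the bench: 70 mm (its x) by 44 mm (its y) by 28 mm high; 0.07 kg; rigid. Point at its centre, 14 mm above its underside; x along its length, z up.
- bottle_tray_bay (a point): Fixed red tray of amber bottles, 230 (x) by 200 (y) mm, walls 4 thick and 50 high; its rear is full of fixed stock up to 108 mm above the bench. Point: middle of the free front part, on the inner floor (4 mm above the bench); free 65 mm to +x and -x, 96 mm to +y and -y. z up, x towards the stock (away from the robot, turned up to 0.15 rad). The three trays stand in a row in any order.
- tub_tray_bay (a point): Fixed red tray of white tubs, 230 (x) by 200 (y) mm, walls 4 thick and 50 high; its rear is full of fixed stock up to 56 mm above the bench. Point: middle of the free front part, on the inner floor (4 mm above the bench); free 65 mm to +x and -x, 96 mm to +y and -y. z up, x towards the stock (away from the robot, turned up to 0.15 rad). The three trays stand in a row in any order.
- carton_tray_bay (a point): Fixed red tray of white cartons, 230 (x) by 200 (y) mm, walls 4 thick and 50 high; its rear is full of fixed stock up to 76 mm above the bench. Point: middle of the free front part, on the inner floor (4 mm above the bench); free 65 mm to +x and -x, 96 mm to +y and -y. z up, x towards the stock (away from the robot, turned up to 0.15 rad). The three trays stand in a row in any order.
- logger: Temperature logger, a flat white case with a small grey-green display, lying on the bench to the side of the packs and trays: 85 mm (its x) by 55 mm by 22 mm high. Origin at the centre of its underside. A bystander: leave it there.
- tape_roll: Loose roll of brown packing tape lying flat on the bench to the side of the packs and trays: 92 mm in diameter with a 76 mm hole, 48 mm high. Origin at its centre, on the bench. A bystander: leave it there.
There are look-alikes about, which are no part of the job. Leave any yellow look-alike of the part that bears bottle_large_mid alone. Leave any pink or purple look-alike of the part that bears tub_mid alone.

How it is judged:
By the outcome, as a careful person would: the job done as asked, in the order asked, and still so for the second after the job is handed in, with the robot touching nothing.
It also fails if it takes over 138 s, if anything falls off the work surface, if the arm or the gripper's body presses on something with over 40 N, if the wrist force passes 120 N, or if a joint passes its speed limit or range.

## Working session

There is one attempt and no reset: what is moved stays moved. The work goes in short steps, each a Python script; the robot and the scene stay as the last script left them, time stands still between calls to the robot, and variables do not carry over. Pictures are saved under pics/ and viewed, and the job is handed in when it is done.

```bash
mkdir -p pics; ls; python3 - <<'E'
from bench import bot
import cv2
print(bot.read_clock())
for n in ["scene","top","wrist"]:
    im=bot.camera(n); cv2.imwrite(f"pics/a_{n}.png",im[:,:,::-1]); m=bot.camera_model(n); print(n,m)
E
```

```text
pics
0.0
scene {'camera_matrix': array([[531.98838628,   0.        , 282.38779111],
       [  0.        , 531.98838628, 213.44328991],
       [  0.        ,   0.        ,   1.        ]]), 'R': array([[-0.58898311,  0.80811521,  0.00697822],
       [ 0.46130663,  0.34328147, -0.81814059],
       [-0.66354735, -0.47865189, -0.5749759 ]]), 't': array([ 0.28297127, -0.17044821,  1.8219208 ])}
top {'camera_matrix': array([[518.22983361,   0.        , 278.40978559],
       [  0.        , 518.22983361, 202.86549208],
       [  0.        ,   0.        ,   1.        ]]), 'R': array([[ 0.01953892, -0.99978027, -0.00759236],
       [-0.98602959, -0.01801267, -0.16559344],
       [ 0.16542029,  0.01072181, -0.98616488]]), 't': array([-0.01032954,  0.45169829,  1.28776548])}
wrist {'camera_matrix': array([[296.51749862,   0.        , 282.34583363],
       [  0.        , 296.51749862, 213.99661563],
       [  0.        ,   0.        ,   1.        ]]), 'R': array([[ 3.89173253e-01, -9.21164350e-01, -6.47582714e-04],
       [-8.78269606e-01, -3.71262938e-01,  3.01340889e-01],
       [-2.77824907e-01, -1.16705062e-01, -9.53516256e-01]]), 't': array([-0.65055591, -0.03668128,  0.39148394])}
```

View pics/a_top.png

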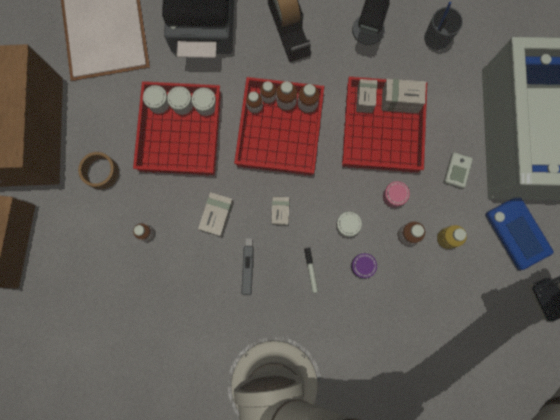

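View pics/a_scene.png

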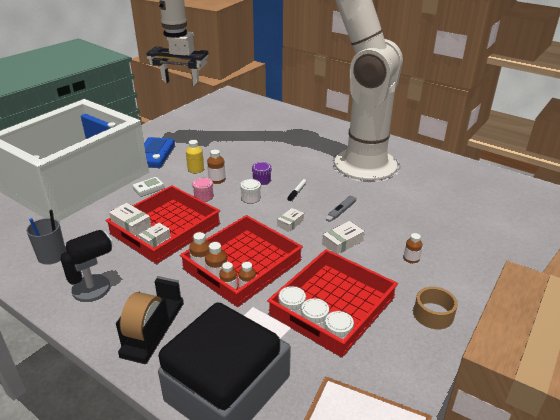

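View pics/a_wrist.png

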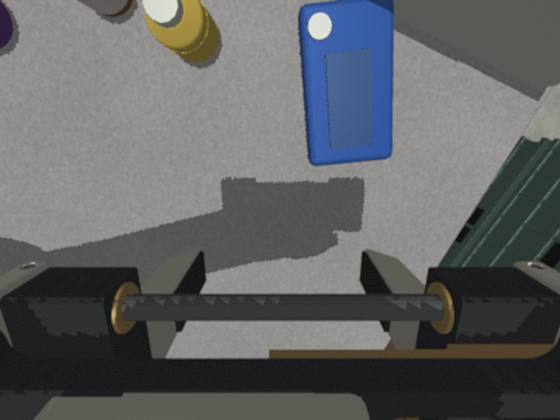

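Top view: tub tray at left (178,128), bottle tray in the middle (280,125), carton tray at right (385,124). The packs are the small bottle (142,232), large carton (215,215), small carton (280,211), white tub (349,224) and large amber bottle (413,233). The look-alikes are yellow (455,237), pink (397,194) and purple (364,265). Next I'll measure them.

```bash
cat > h.py <<'E'
from bench import bot
import numpy as np, cv2
def ray(m,px):
    K,R,t=m["camera_matrix"],np.array(m["R"]),np.array(m["t"])
    d=R.T@np.linalg.inv(K)@np.array([px[0],px[1],1.]); c=-R.T@t
    return c,d
def onz(m,px,z):
    c,d=ray(m,px); return c+d*(z-c[2])/d[2]
def proj(m,X):
    p=m["camera_matrix"]@(m["R"]@np.array(X)+m["t"]); return p[:2]/p[2]
E
python3 - <<'E'
from h import *
im=cv2.imread("pics/a_top.png"); m=bot.camera_model("top")
hsv=cv2.cvtColor(im,cv2.COLOR_BGR2HSV)
cv2.imwrite("pics/b_top.png",cv2.resize(im[70:290,80:480],None,fx=2,fy=2,interpolation=cv2.INTER_CUBIC))
cr=im[180:260,120:440];cv2.imwrite("pics/b_row.png",np.vstack([cv2.resize(cr[:,:160],None,fx=5,fy=3.7*1.35,interpolation=cv2.INTER_CUBIC)[:300],]))
red=((hsv[...,0]<8)|(hsv[...,0]>172))&(hsv[...,1]>150)&(hsv[...,2]>60)
red=cv2.morphologyEx(red.astype(np.uint8),cv2.MORPH_CLOSE,np.ones((5,5)))
for c in cv2.findContours(red,0,2)[0]:
    if cv2.contourArea(c)>2000: 
        r=cv2.minAreaRect(c); print("tray",r,[onz(m,p,.05).round(3) for p in cv2.boxPoints(r)])
white=((hsv[...,1]<45)&(hsv[...,2]>125)).astype(np.uint8)
for c in cv2.findContours(white,0,2)[0]:
    a=cv2.contourArea(c)
    if 40<a<1500: r=cv2.minAreaRect(c); print("white",a,[np.round(v,1) for v in r])
for n,x in [("obj",hsv[232,142]),("bl",hsv[233,408])]: print(n,x)
E
```

```text
tray ((176.57522583007812, 127.87168884277344), (80.68754577636719, 89.20198822021484), 3.814075469970703) [array([0.529, 0.372, 0.05 ]), array([0.77 , 0.372, 0.05 ]), array([0.759, 0.159, 0.05 ]), array([0.519, 0.165, 0.05 ])]
tray ((279.00341796875, 125.47098541259766), (79.56889343261719, 87.98146057128906), 6.709836959838867) [array([0.547, 0.113, 0.05 ]), array([0.785, 0.094, 0.05 ]), array([ 0.762, -0.115,  0.05 ]), array([ 0.527, -0.09 ,  0.05 ])]
tray ((385.4035339355469, 123.85025787353516), (80.58041381835938, 88.5600814819336), 4.085616588592529) [array([ 0.551, -0.163,  0.05 ]), array([ 0.79, -0.18,  0.05]), array([ 0.778, -0.391,  0.05 ]), array([ 0.539, -0.368,  0.05 ])]
white 574.5 [array([266.4, 405. ]), array([26.3, 43.4]), np.float64(83.7)]
white 1106.0 [array([266.3, 365.6]), array([45.4, 89.3]), np.float64(74.9)]
white 91.0 [array([312.2, 278. ]), array([28.4,  4.4]), np.float64(79.7)]
white 85.0 [array([460.5, 234. ]), array([10., 11.]), np.float64(90.0)]
white 89.0 [array([417.5, 230. ]), array([10., 11.]), np.float64(90.0)]
white 57.5 [array([138. , 229.5]), ar
[... 592 characters left out ...]
2]), np.float64(4.8)]
white 355.5 [array([179. ,  97.5]), array([21., 22.]), np.float64(90.0)]
white 351.0 [array([154.,  96.]), array([20., 22.]), np.float64(90.0)]
white 77.0 [array([309.,  89.]), array([9.9, 9.9]), np.float64(45.0)]
white 46.0 [array([267. ,  85.5]), array([7., 8.]), np.float64(90.0)]
white 74.5 [array([286.5,  86.5]), array([9.9, 9.9]), np.float64(45.0)]
white 512.0 [array([411.5,  90.8]), array([26.3, 21.6]), np.float64(3.6)]
white 87.5 [array([389.2,  89. ]), array([ 5.4, 20.2]), np.float64(2.9)]
white 48.5 [array([546. ,  58.5]), array([7., 8.]), np.float64(90.0)]
white 519.0 [array([196.,  49.]), array([14., 38.]), np.float64(90.0)]
obj [ 33  20 139]
bl [ 11 114  83]
```

View pics/b_top.png

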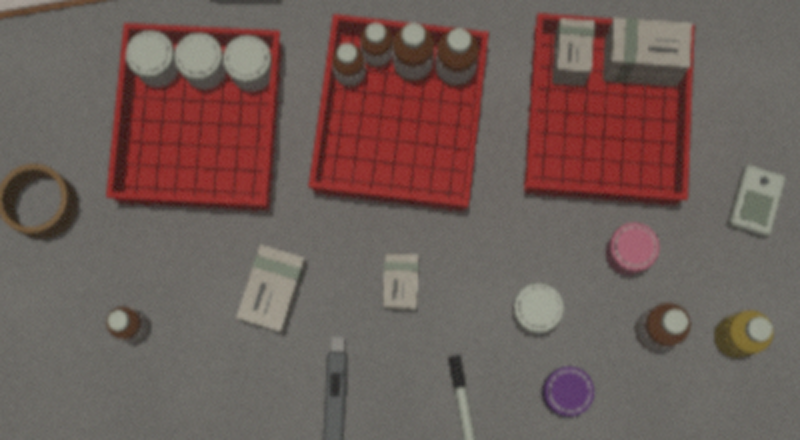

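```bash
cat >> h.py <<'E'
from scipy.spatial.transform import Rotation as Ro
def rv(yaw):
    c,s=np.cos(yaw),np.sin(yaw)
    return Ro.from_matrix(np.array([[c,s,0],[s,-c,0],[0,0,-1.]])).as_rotvec()
E
python3 - <<'E'
from h import *
im=cv2.imread("pics/a_top.png"); m=bot.camera_model("top")
w=bot.camera_model("wrist"); c=-w["R"].T@w["t"]; T=Ro.from_rotvec(bot.read_tcp_rot()).as_matrix()
print(T.round(3)); print("cam in tool",T.T@(c-bot.read_ee_pos())); print((w["R"]@T).round(3))
for n,p,z in [("BL cap",(417.5,230),.104),("BS cap",(138,229.5),.076),("tub",(349,222.9),.052),("CS",(280,210),.028),("CL",(214.4,213.1),.036),("yel",(460.5,234),.104),("pink",(397,193),.052),("purp",(364,265),.052)]:
    print(n,onz(m,p,z).round(4))
for y in (.18,-.2):
  for yaw in (np.pi/2,-np.pi/2,0,np.pi):
    q=bot.inverse_kinematics([.45,y,.42],rv(yaw)); print(y,yaw,None if q is None else np.round(q,2))
E
```

```text
[[ 0.389 -0.921 -0.001]
 [-0.921 -0.389  0.001]
 [-0.001 -0.    -1.   ]]
cam in tool [ 0.00110066 -0.08300139 -0.15799452]
[[ 1.     0.    -0.001]
 [-0.     0.954 -0.301]
 [ 0.001  0.301  0.954]]
BL cap [ 0.3807 -0.3378  0.104 ]
BS cap [0.3725 0.3427 0.076 ]
tub [ 0.4016 -0.1801  0.052 ]
CS [ 0.4349 -0.0061  0.028 ]
CL [0.4226 0.1612 0.036 ]
yel [ 0.373  -0.4404  0.104 ]
pink [ 0.4802 -0.3018  0.052 ]
purp [ 0.2973 -0.2169  0.052 ]
0.18 1.5707963267948966 [ 0.73  0.17 -1.3   1.65  0.17  1.45  0.98]
0.18 -1.5707963267948966 [-0.24  0.04 -0.21  1.67  0.01  1.43 -2.02]
0.18 0 [ 0.58  0.12 -1.1   1.65  0.11  1.43 -0.53]
0.18 3.141592653589793 [ 0.8   0.23 -1.43  1.65  0.23  1.46  2.49]
-0.2 1.5707963267948966 [ 1.41  0.16 -1.16  1.64  0.15  1.44  1.8 ]
-0.2 -1.5707963267948966 [ 1.02  0.09 -0.71  1.64  0.06  1.43 -1.26]
-0.2 0 [ 1.24  0.12 -0.95  1.64  0.1   1.43  0.28]
-0.2 3.141592653589793 [-0.95  0.21  1.53  1.69 -0.21  1.44 -2.53]
```

```bash
python3 - <<'E'
from h import *
import pickle
t=bot.read_clock()
bot.goto([.50,0,.40],rv(-np.pi/2)); print(bot.read_clock()-t, bot.read_joint_positions())
w=bot.camera_model("wrist"); im=bot.camera("wrist"); cv2.imwrite("pics/c_w.png",im[:,:,::-1]); pickle.dump(w,open("c_w.pkl","wb"))
im=bot.camera("top"); cv2.imwrite("pics/c_t.png",im[:,:,::-1])
E
```

```text
2.3833 [ 0.97082197  0.20147807 -1.16957745  1.65693974  0.1876069   1.40830828
 -1.79469851]
```

View pics/c_w.png

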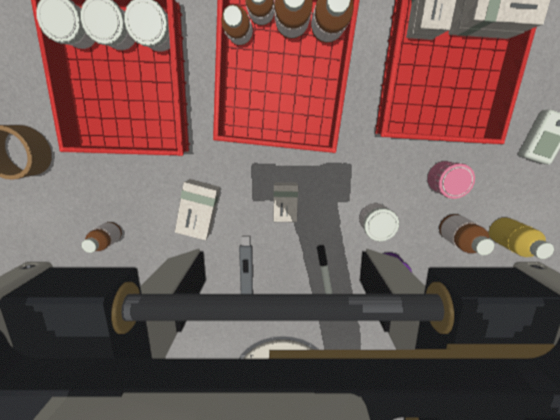

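The wrist view shows the three tray fronts as clear silhouettes: rows 141–153, with corners near (62,152), (217,141) and (380,132). The packs are also visible: tub (381,223), large bottle (465,233), small bottle (100,236), large carton (196,210) and small carton (285,203). I'll fit the tray edges and packs from this view.

```bash
cat > meas.py <<'E'
from h import *
import pickle
im=cv2.imread("pics/c_w.png"); w=pickle.load(open("c_w.pkl","rb")); hsv=cv2.cvtColor(im,cv2.COLOR_BGR2HSV)
vis=im.copy()
red=((hsv[...,0]<8)|(hsv[...,0]>172))&(hsv[...,1]>130)&(hsv[...,2]>50)
red=cv2.morphologyEx(red.astype(np.uint8),cv2.MORPH_CLOSE,np.ones((5,5)))
res=[]
for c in cv2.findContours(red,0,cv2.CHAIN_APPROX_NONE)[0]:
    if cv2.contourArea(c)<4000: continue
    c=c[:,0,:].astype(float); 
    P=np.array([onz(w,p,.05) for p in c])[:,:2]
    # hull in world -> front edge (min x), left edge (max y), right (min y)
    x0,x1=np.percentile(c[:,0],1),np.percentile(c[:,0],99)
    cols=np.arange(int(x0)+12,int(x1)-12)
    fr=np.array([onz(w,(u,c[c[:,0]==u][:,1].max()+.5),.05)[:2] for u in cols if (c[:,0]==u).any()])
    def fit(p):
        for _ in range(4):
            vx,vy,a,b=cv2.fitLine(p.astype(np.float32),cv2.DIST_HUBER,0,1e-5,1e-5).ravel()
            r=np.abs((p[:,0]-a)*vy-(p[:,1]-b)*vx); p=p[r<max(.003,2*np.median(r))]
        return np.array([a,b]),np.array([vx,vy]),r.mean()
    f=fit(fr); d=f[1]*np.sign(f[1][1]) # +y dir
    xd=np.array([d[1],-d[0]])
    yaw=np.arctan2(xd[1],xd[0])
    rows=np.arange(60,125)
    L=np.array([onz(w,(c[c[:,1]==v][:,0].min()-.5,v),.05)[:2] for v in rows]); R=np.array([onz(w,(c[c[:,1]==v][:,0].max()+.5,v),.05)[:2] for v in rows])
    lf,rf=fit(L),fit(R)
    yl=((L-f[0])@d); yr=((R-f[0])@d)
    print("yaw",yaw.round(4),"side yaws",[np.arctan2(*(s[1]*np.sign(s[1][0]))[::-1]).round(4) for s in (lf,rf)],"width",np.median(yl)-np.median(yr), f[2])
    yc=(lf[0]+rf[0])/2 # mid
    mid=(np.median(yl)+np.median(yr))/2
    ctrM=f[0]+d*mid+xd*.069
    ctrL=f[0]+d*(np.median(yl)-.1)+xd*.069
    ctrR=f[0]+d*(np.median(yr)+.1)+xd*.069
    print("  bay mid",ctrM.round(4),"fromL",ctrL.round(4),"fromR",ctrR.round(4))
white=((hsv[...,1]<60)&(hsv[...,2]>105)).astype(np.uint8); white[265:]=0;white[:150]=0
for c in cv2.findContours(white,0,2)[0]:
    a=cv2.contourArea(c)
    if a>60: r=cv2.minAreaRect(c); print("w",a,[np.round(v,1) for v in r])
E
python3 meas.py; python3 -c "
import cv2
im=cv2.imread('pics/c_w.png');cv2.imwrite('pics/c_z.png',cv2.resize(im[140:260,150:350],None,fx=4,fy=4,interpolation=2))
im=cv2.imread('pics/a_top.png');cv2.imwrite('pics/c_z2.png',cv2.resize(im[180:260,190:310],None,fx=6,fy=6,interpolation=2))"
```

```text
yaw -0.0605 side yaws [np.float32(-0.0549), np.float32(-0.064)] width 0.21689200262435454 0.000404296272162415
  bay mid [ 0.6207 -0.2675] fromL [ 0.6212 -0.259 ] fromR [ 0.6202 -0.2759]
yaw -0.1042 side yaws [np.float32(-0.1107), np.float32(-0.1065)] width 0.2056202933404861 0.0004253524223898064
  bay mid [0.6112 0.0039] fromL [0.6115 0.0067] fromR [0.6109 0.0011]
yaw -0.0331 side yaws [np.float32(-0.0333), np.float32(-0.0328)] width 0.21638332636815288 0.00039589344976376386
  bay mid [0.6    0.2619] fromL [0.6003 0.2701] fromR [0.5997 0.2537]
w 119.0 [array([285.5, 188. ]), array([ 6., 23.]), np.float64(90.0)]
w 54011.0 [array([279.5, 207. ]), array([114., 559.]), np.float64(90.0)]
w 236.5 [array([ 17. , 159.5]), array([19., 18.]), np.float64(90.0)]
```

View pics/c_z.png

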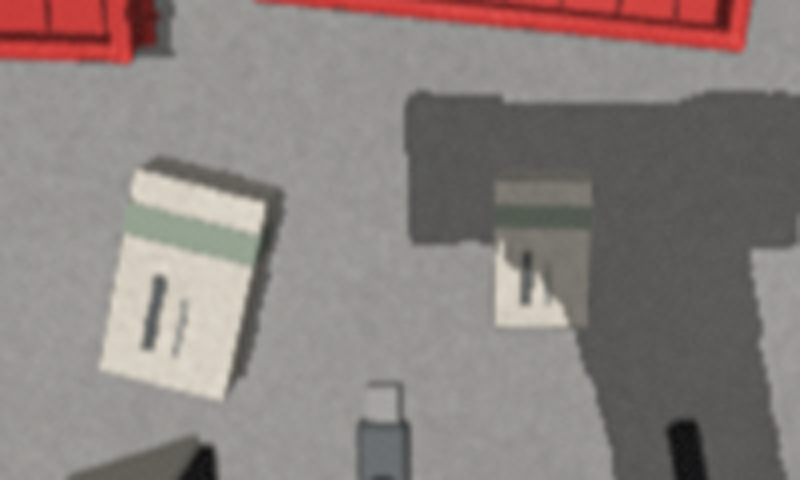

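View pics/c_z2.png

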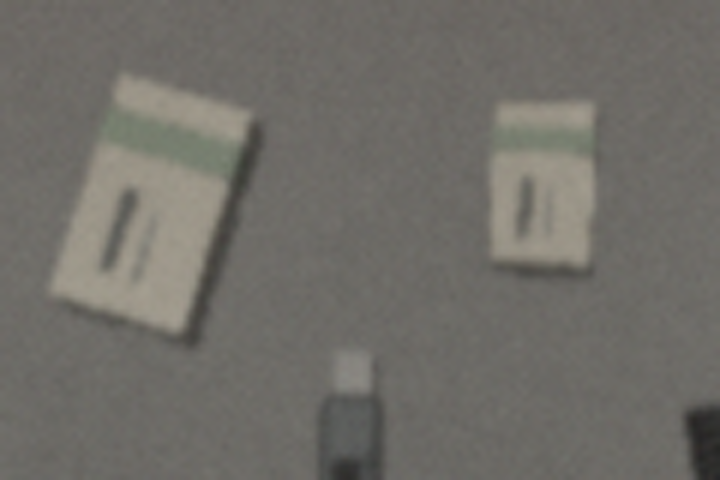

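```bash
python3 - <<'E'
from h import *
import pickle
w=pickle.load(open("c_w.pkl","rb")); t=bot.camera_model("top")
def q(m,c,ox,oy,s,z):
    P=np.array([onz(m,(ox+(u+.5)/s-.5,oy+(v+.5)/s-.5),z)[:2] for u,v in c]); 
    d=P[0]-P[3]+P[1]-P[2]; e=P[0]-P[1]+P[3]-P[2]
    print("ctr",P.mean(0).round(4),"len",np.linalg.norm(d)/2,"wid",np.linalg.norm(e)/2,"yaw",np.arctan2(d[1],d[0]).round(4),"yaw by e",np.arctan2(-e[0],e[1]).round(4))
print("L");q(w,[(133,170),(268,204),(225,400),(100,369)],150,140,4,.036)
q(t,[(120,72),(256,112),(189,336),(50,292)],190,180,6,.036)
print("S");q(w,[(496,180),(592,180),(588,328),(496,326)],150,140,4,.028)
q(t,[(497,101),(595,101),(590,265),(491,261)],190,180,6,.028)
from numpy import array as A
# circles
for n,m,f,p,z in [("tub",w,0,(381.5,221),.052)]: print(n,onz(m,p,z).round(4))
im=cv2.imread("pics/c_w.png")
cv2.imwrite("pics/d_z.png",np.hstack([cv2.resize(im[195:265,70:140],None,fx=5,fy=5),cv2.resize(im[195:265,355:425],None,fx=5,fy=5)]))
cv2.imwrite("pics/d_z2.png",cv2.resize(im[195:265,430:560],None,fx=5,fy=5))
E
```

```text
L
ctr [0.4233 0.1588] len 0.09845887063776806 wid 0.060401720262746046 yaw -0.2682 yaw by e -0.2637
ctr [0.4221 0.1591] len 0.09929549055717724 wid 0.06168217440646609 yaw -0.2586 yaw by e -0.2787
S
ctr [ 0.4367 -0.0077] len 0.07057857763278928 wid 0.04352237451129766 yaw -0.0118 yaw by e -0.0136
ctr [ 0.4353 -0.0064] len 0.0702515260843687 wid 0.04220702232009493 yaw -0.0146 yaw by e -0.002
tub [ 0.41   -0.1808  0.052 ]
```

View pics/d_z.png

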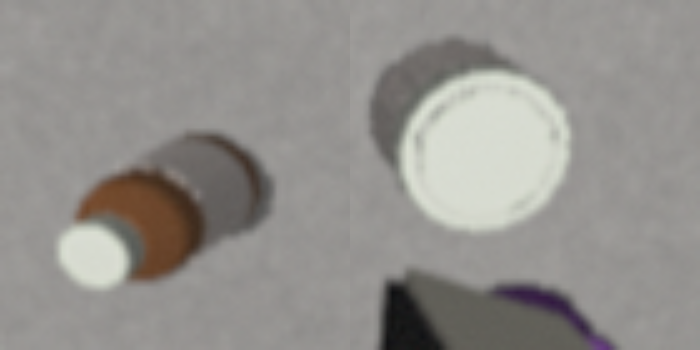

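View pics/d_z2.png

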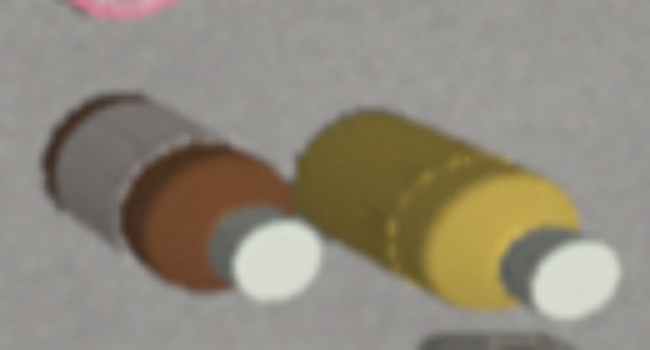

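```bash
cat >> h.py <<'E'
def best(pos,yaw):
    q0=np.array(bot.read_joint_positions()); b=None
    for y in (yaw,yaw+np.pi):
        q=bot.inverse_kinematics(pos,rv(y))
        if q is not None:
            c=np.abs(np.array(q)-q0).max()
            if b is None or c<b[0]: b=(c,y)
    return b[1]
def pick(xy,yaw,tz,lift=.22,hover=.2,effort=25):
    x,y=xy; yw=best([x,y,hover],yaw)
    bot.goto([x,y,hover],rv(yw)); bot.movel([x,y,tz],rate=.15); 
    bot.clamp(effort); print("width",bot.read_width(),"ee",np.round(bot.read_ee_pos(),4))
    bot.movel([x,y,lift],rate=.2); print("lift width",bot.read_width(),"F",np.round(bot.read_ft_force(),2),"t",bot.read_clock())
def place(xy,yaw,tz,hover=.22):
    x,y=xy; yw=best([x,y,hover],yaw)
    bot.goto([x,y,hover],rv(yw)); bot.movel([x,y,tz+.02],rate=.15)
    bot.movel([x,y,tz+.0015],rate=.05); bot.sleep(.15); f0=bot.read_ft_force()[2]; z=tz+.0015
    for i in range(8):
        if i: z-=.0005; bot.movel([x,y,z],rate=.01); bot.sleep(.05)
        f=bot.read_ft_force()[2]
        if f-f0>1.2: break
    print("contact z-tz",round(z-tz,4),"df",round(f-f0,2),"width",bot.read_width())
    bot.ungrasp(); bot.movel([x,y,.2],rate=.2); print("t",bot.read_clock())
def tray(ctr,yaw,dx,dy):
    c,s=np.cos(yaw),np.sin(yaw); return (ctr[0]+c*dx-s*dy,ctr[1]+s*dx+c*dy)
BT=((.612,.004),-.105); TT=((.601,.267),-.033); CT=((.621,-.273),-.0605)
E
python3 - <<'E'
from h import *
import pickle
w=pickle.load(open("c_w.pkl","rb"))
for n,p,z in [("tub",(381.6,224.6),.052),("BS",(88.6,245.4),.076),("BL",(485,246.6),.104)]: print(n,onz(w,p,z).round(4))
E
```

```text
tub [ 0.4031 -0.1816  0.052 ]
BS [0.3739 0.3394 0.076 ]
BL [ 0.3824 -0.3391  0.104 ]
```

```bash
python3 - <<'E'
from h import *
pick((.3732,.341),0.0,.018)
c,y=BT
place(tray(c,y,-.033,.008),y+np.pi/2,.022)
im=bot.camera("scene"); cv2.imwrite("pics/e_s.png",im[:,:,::-1])
im=bot.camera("wrist"); cv2.imwrite("pics/e_w.png",im[:,:,::-1])
E
```

```text
width 0.04157115399838559 ee [0.3731 0.341  0.018 ]
lift width 0.04127404313898699 F [ 0.47  0.31 -1.88] t 7.5333
contact z-tz -0.0005 df 5.14 width 0.041657491842212103
t 14.1583
```

View pics/e_s.png

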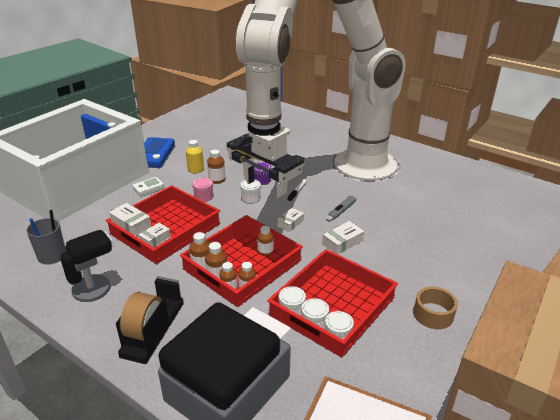

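View pics/e_w.png

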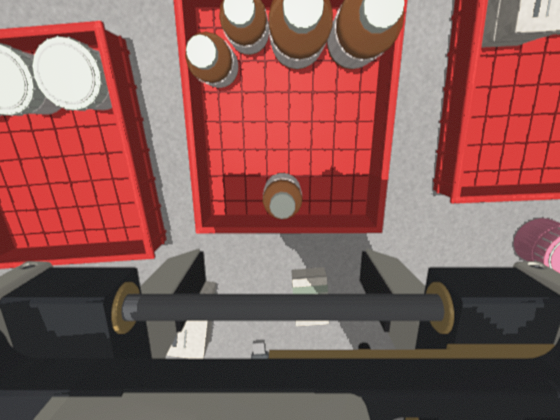

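The small bottle stands in the bottle tray, at (282,200) in the wrist view. Next is the large bottle.

```bash
python3 - <<'E'
from h import *
pick((.3815,-.3385),-np.pi/4,.044,lift=.25)
c,y=BT
place(tray(c,y,.028,-.01),y+np.pi/2,.048,hover=.25)
im=bot.camera("wrist"); cv2.imwrite("pics/f_w.png",im[:,:,::-1])
E
```

```text
width 0.053390141909137705 ee [ 0.3814 -0.3385  0.0441]
lift width 0.0535293675175694 F [-0.23  0.08 -2.79] t 18.825
contact z-tz -0.0005 df 6.26 width 0.053893116947861405
t 25.3167
```

View pics/f_w.png

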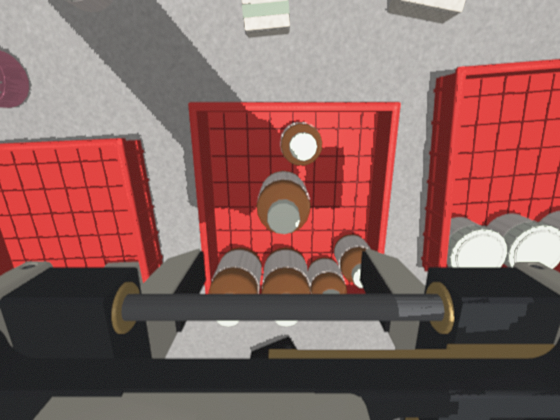

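Both bottles stand upright: small at (301,143), large at (284,205). Next are the tub and then the large carton.

```bash
python3 - <<'E'
from h import *
pick((.4024,-.181),np.pi/2,.012)
c,y=TT
place(tray(c,y,0,0),y+np.pi/2,.016)
im=bot.camera("wrist"); cv2.imwrite("pics/g_w0.png",im[:,:,::-1])
pick((.4228,.159),-.266+np.pi/2,.006)
c,y=CT
place(tray(c,y,0,0),y+np.pi/2,.010)
import pickle
w=bot.camera_model("wrist");pickle.dump(w,open("g_w.pkl","wb"))
im=bot.camera("wrist"); cv2.imwrite("pics/g_w.png",im[:,:,::-1])
im=bot.camera("top"); cv2.imwrite("pics/g_t.png",im[:,:,::-1])
print(bot.read_tcp_rot(),bot.read_ee_pos())
cv2.imwrite("pics/g_both.png",np.hstack([cv2.resize(cv2.imread("pics/g_w0.png"),(400,300)),cv2.resize(cv2.imread("pics/g_t.png"),(400,300))]))
E
```

```text
width 0.06160607181712349 ee [ 0.4024 -0.1811  0.0121]
lift width 0.06173421148112784 F [ 0.49  0.61 -1.63] t 29.675
contact z-tz -0.0005 df 7.72 width 0.061495515256922116
t 36.475
width 0.05997089384209561 ee [0.423  0.159  0.0062]
lift width 0.05969241783683988 F [-0.2   0.07 -1.19] t 40.6333
contact z-tz -0.0 df 1.7 width 0.05972803295969261
t 47.1667
[-2.28569919e+00 -2.15149113e+00  1.79237812e-03] [ 0.62000467 -0.27286697  0.19817932]
```

View pics/g_w.png

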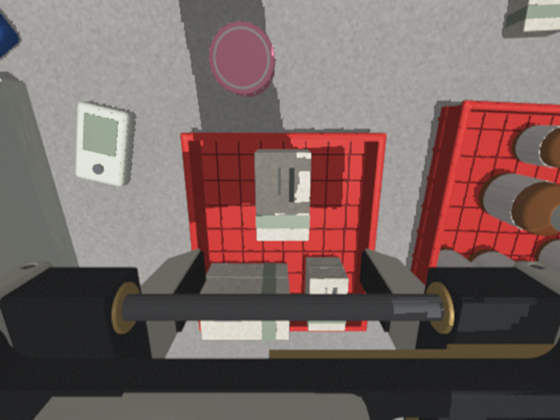

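View pics/g_both.png

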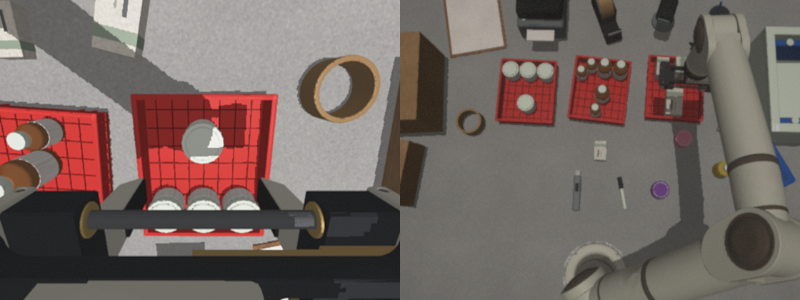

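The tub is upright in its tray and the large carton lies flat in the carton tray, with its top face spanning about (256..311,150..240). I'll zoom in to measure it.

```bash
python3 - <<'E'
import cv2
im=cv2.imread("pics/g_w.png");cv2.imwrite('pics/g_z.png',cv2.resize(im[140:250,235:335],None,fx=5,fy=5,interpolation=2))
E
```

```text
(no output)
```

View pics/g_z.png

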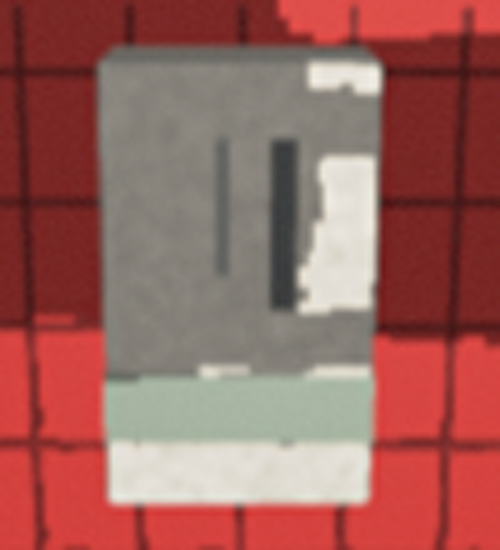

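```bash
python3 - <<'E'
from h import *
import pickle
w=pickle.load(open("g_w.pkl","rb"))
c=[(98,62),(381,63),(370,503),(108,503)]
P=np.array([onz(w,(235+(u+.5)/5-.5,140+(v+.5)/5-.5),.04)[:2] for u,v in c])
d=P[3]-P[0]+P[2]-P[1]; e=P[0]-P[1]+P[3]-P[2]
print("ctr",P.mean(0).round(4),"len",np.linalg.norm(d)/2,"wid",np.linalg.norm(e)/2,"yaw",np.arctan2(d[1],d[0]).round(4),np.arctan2(-e[0],e[1]).round(4)+0)
q0=bot.read_joint_positions()
for y in (np.pi/2-.012,-np.pi/2-.012):
    print(y,np.round(bot.inverse_kinematics([.436,-.007,.2],rv(y)),2), np.round(bot.inverse_kinematics([.621,-.273,.22],rv(y)),2))
print(np.round(q0,2))
E
```

```text
ctr [ 0.621  -0.2737] len 0.09972371278439186 wid 0.0598842730991744 yaw -0.0616 3.0794
1.5587963267948965 [ 1.03  0.32 -1.23  2.07  0.37  0.99  1.17] [ 0.98  0.72 -0.97  1.47  0.6   1.27  1.51]
-1.5827963267948966 [ 0.46  0.15 -0.55  2.09  0.1   0.93 -1.72] [ 0.58  0.54 -0.29  1.48  0.16  1.14 -1.33]
[ 0.97  0.73 -0.94  1.49  0.61  1.24  1.46]
```

```bash
python3 - <<'E'
from h import *
import h
seq=iter([np.pi/2-.012,np.pi/2-.061])
h.best=lambda p,y: next(seq)
pick((.436,-.007),0,.004,effort=15)
place((.621,-.2735),0,.044)
import pickle
w=bot.camera_model("wrist");pickle.dump(w,open("i_w.pkl","wb"))
im=bot.camera("wrist"); cv2.imwrite("pics/i_w.png",im[:,:,::-1])
cv2.imwrite('pics/i_z.png',cv2.resize(im[120:250,225:345,::-1],None,fx=4.5,fy=4.5,interpolation=2))
# back off for clear views
bot.goto([.45,0,.4],rv(np.pi/2))
for n in ("scene","top"):
    im=bot.camera(n); cv2.imwrite(f"pics/i_{n}.png",im[:,:,::-1])
im=cv2.imread("pics/i_top.png");cv2.imwrite("pics/i_tz.png",cv2.resize(im[60:290,80:480],None,fx=2,fy=2,interpolation=2))
print(bot.read_clock())
E
```

```text
width 0.04377733444561928 ee [ 0.436 -0.007  0.004]
lift width 0.043924413952741256 F [ 0.11  0.69 -0.73] t 52.0
contact z-tz -0.0005 df 4.97 width 0.043478596328029646
t 58.1417
59.7083
```

View pics/i_z.png

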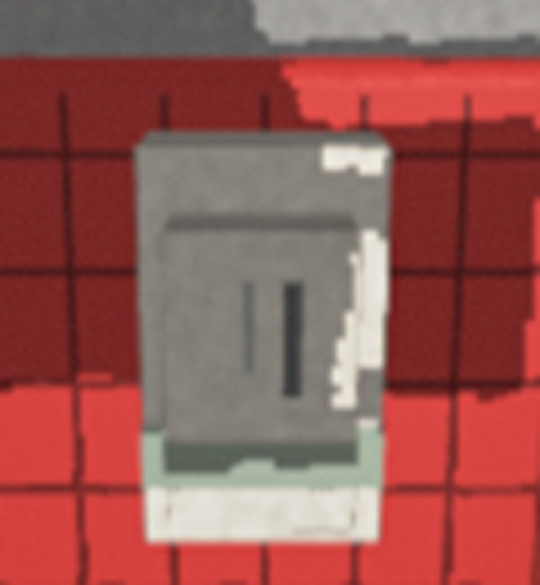

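View pics/i_scene.png

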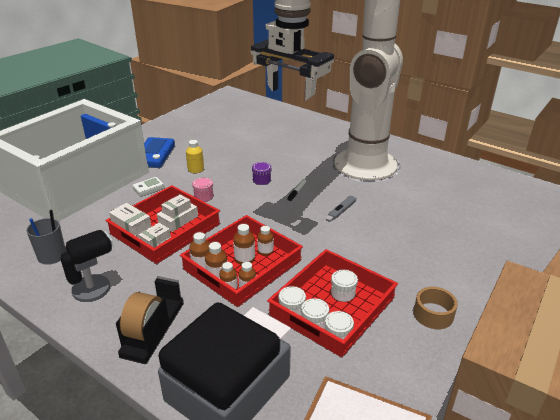

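View pics/i_tz.png

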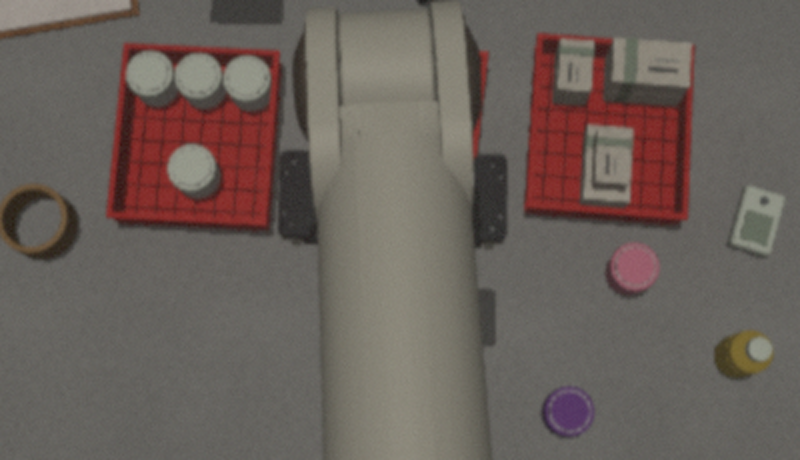

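```bash
python3 - <<'E'
from h import *
import pickle
w=pickle.load(open("i_w.pkl","rb"))
for c,z in [([(166,230),(356,230),(355,530),(166,530)],.068),([(137,145),(389,147),(380,542),(147,542)],.04)]:
    P=np.array([onz(w,(225+(u+.5)/4.5-.5,120+(v+.5)/4.5-.5),z)[:2] for u,v in c])
    d=P[3]-P[0]+P[2]-P[1]
    print("ctr",P.mean(0).round(4),"len",np.linalg.norm(d)/2,np.linalg.norm(P[0]-P[1]),"yaw",np.arctan2(d[1],d[0]).round(4))
# predicted bottom row if length .07 from front edge
im=cv2.imread("pics/i_w.png"); cv2.imwrite('pics/i_z2.png',cv2.resize(im[205:250,245:315],None,fx=10,fy=10,interpolation=2))
E
```

```text
ctr [ 0.6213 -0.2741] len 0.06989832885758472 0.041208910325824466 yaw -0.0626
ctr [ 0.621  -0.2735] len 0.09962751937065895 0.05884881004326854 yaw -0.0592
```

View pics/i_z2.png

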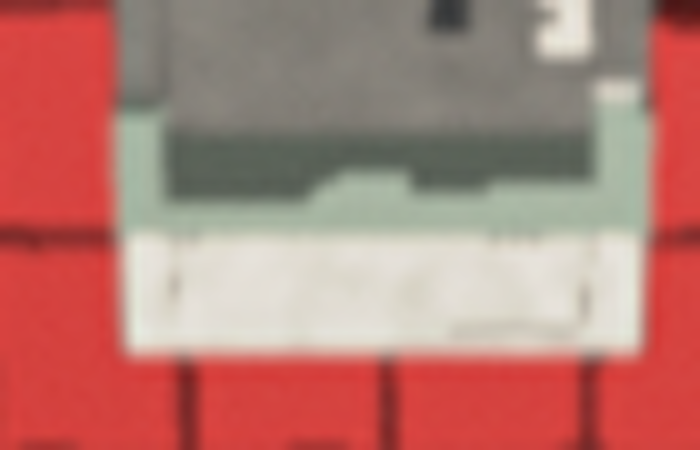

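The two cartons' centres agree to about 0.7 mm and their yaw to 0.003 rad. In the scene view both bottles stand upright at (245,243) and (266,240), and the tub stands at (344,284). The look-alikes, logger and tape roll have not moved. Handing in.

```bash
python3 - <<'E'
from h import *
print(bot.read_clock(),bot.read_ft_force().round(2) if hasattr(bot.read_ft_force(),'round') else bot.read_ft_force())
bot.finish_job()
E
```

```text
59.7083 [-0.09 -0.55  0.12]
the job is handed in; nothing more can be done
```

All five packs are in their own trays, and I handed the job in at 59.7 s of the 138 s allowed.

- **Bottles:** both amber bottles stand upright in the bottle tray, small in front and large behind it. I lowered each until it touched the tray floor before letting go.
- **Tub:** the white tub stands upright in the tub tray.
- **Cartons:** the large carton lies flat on the carton tray floor, with the small one flat on top and pointing the same way. In the wrist view their centres agree to about 0.7 mm and their directions to about 0.003 rad.
- **Left alone:** the logger, tape roll and the yellow, pink and purple look-alikes look unmoved in the final pictures.

**Limits of the checks:**
- The arm hid the bottle tray in the last top view, so I confirmed the bottles from the scene and wrist views.
- The small carton's far edge was faint against the white carton beneath it. Its measured length there came out at 69.9 mm (really 70), but its width read 41 mm instead of 44.

No other check failed or disagreed.

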